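# Slide the dish under the dust hood

### The job

Slide the open steel dish along the bench, between the black cup and the timer, and into the low dust hood until the whole dish is under the hood's roof. Keep the dish flat on the bench all the way: push it gently from behind, never grip, lift or tip it. Do not bump the hood hard or shift the cup, the timer or the white canister.

Things in the scene. Friction and masses are not known exactly. Their poses are not given: they have to be found in the camera images.
- dish: the open round dish of plain steel, 84 mm across (outer radius 42 mm), 30 mm high, straight upright side above a 4 mm bevelled foot, about 0.2 kg; loose on the bench, it starts near the robot, on the left or on the right. Origin: centre of its underside; z up; its yaw means nothing. (Over the hood hang a lamp and shelf, 0.53 m above the bench from 0.62 m ahead of the robot.)
- hood: low grey sheet-metal dust hood, fixed: 120 mm deep (x), 120 wide (y), 62 high, sheet 4 mm. Open only at its -x side, roughly towards the robot; inside 112 mm wide, 58 mm high, back wall's inner face at x = +56 mm. Flanges 14 mm out at the sides, 3 mm high; black knob 15 mm high on the roof's rear. Origin: on the bench under the roof's middle; x points from mouth to back wall, z up
- eye_cup: black open round cup, 75 mm across, 53 mm high, loose, stands about 135 mm before the hood's origin, to one side of the way in (either side); leave it alone. Origin: centre of its underside
- timer: black countdown timer leaning on its foot, 54 x 62 mm and 62 mm high, any yaw, loose, stands on the other side of the way in, with 140 mm or more between it and the cup; leave it alone. Origin: under its middle, 1 mm above the bench
- bead_can: white round canister, 60 mm across, 96 mm high, loose, stands near the robot on the side where the dish is not; leave it alone. Origin: centre of its underside
- hood_mouth (a point): middle of the hood's open mouth, on the bench straight below the roof's front edge, 60 mm before the hood's origin; axes as the hood's. The dish is wholly under the roof when its centre is 42 mm or more behind this point along the hood's x: 45 to 55 mm is plenty, and fingers that lean forward by 25 degrees or more reach that below the roof; at 74 mm it meets the back wall

How it is judged:
At the end, for the whole second after the job is handed in: The dish rests flat on the bench, at rest, wholly under the hood's roof: its centre no more than 18 mm before the hood's origin and between the side walls (x of dish in the frame of hood between -0.018 and 0.018 m and y of dish in the frame of hood between -0.018 and 0.018 m and height (world z) of dish below 0.004 m and angle between dish's own z axis and vertical below 0.06 rad and linear speed of dish below 0.01 m/s); the robot touches nothing.
It fails at once if the dish is lifted more than 10 mm off the bench (height (world z) of dish above 0.01 m).
It fails at once if the dish is tipped by more than about 10 degrees (angle between dish's own z axis and vertical above 0.18 rad).
It fails at once if the dish is gripped or pushed with more than 15 N (contact force between any of the fingers, the arm and dish above 15 N).
It fails at once if the hood is bumped with more than 25 N (contact force between any of the fingers, the arm and hood above 25 N).
It fails at once if the cup, the timer or the canister is shifted by more than 15 mm (distance of any of eye_cup, timer, bead_can from where it was at the start of the episode above 0.015 m).
It also fails if it takes over 67 s, if anything falls off the work surface, if the arm or the gripper's body presses on something with over 40 N, if the wrist force passes 120 N, or if a joint passes its speed limit or range.

### The arm

A 6-joint arm with a two-finger parallel gripper is mounted at the origin on a cart in front of the work surface, level with it; the furniture and walls round the work are solid. World frame = base frame: x ahead of the robot, y to its left, z up, the work surface at z = 0. Lengths are in m, angles in rad, forces in N, time in s.
With the tool pointing down it reaches from about 0.35 to 0.775 m from the base axis. Payload 5.5 kg.
Tool frame: the origin (TCP) lies between the finger pads; the fingertips stand 22 mm ahead of it and the grasp point (between the pads) lies 3 mm ahead of it; z points along the fingers, y is the line along which they close (so a half turn about z gives the same grasp; the last joint's range is limited). The gripper opens to 85 mm and grips with 20 to 120 N. Pads are 22 mm wide; open, the fingers measure 114 mm over their backs; the gripper's body (76 mm by 85 mm) begins 54 mm behind the grasp point. The pads swing forward as they close: fully open they stand 13 mm farther back than shut.
Start: joints at [-1.245, 0.313, 0.046, 1.304, 0, 1.431], TCP at [0.258, -0.514, 0.253] pointing down, gripper open.
Joint ranges: [-2.76, 2.76], [-0.86, 1.69], [-1.03, 1.26], [-2.2, 2.34], [-1.47, 1.5], [-3.14, 3.14]. Speed limits (rad/s): [2.57, 2.57, 3.14, 3.14, 3.14, 3.14].

### API

Orientations are given as a unit quaternion [w, x, y, z].
In Python, from workcell import env, camrig, job gives the robot as it stands (env), with the cameras (camrig) and the job (job).
- The arm moves only by the shell command python3 nudge.py 'ROWS' [OPENING] [FORCE]. ROWS is a JSON list of rows, 1 to 8 of them, each of 6 numbers: dx, dy, dz in m, then a rotation vector rx, ry, rz in rad; each row is the pose to reach, as a shift and turn from the pose commanded when the command began, along the tool's axes at that moment; what a row does not reach only later rows make up. A row lasts 1/8 s, in which the tool goes at most 0.0625 m and 0.188 rad, less where a joint would pass 70% of its speed; a pose out of reach is approached as far as the arm can. OPENING is the finger opening in m, set as the command begins (- or left out keeps the last). The fingers move at their own pace and stop on an object; FORCE is the grip in N (left out, the last holds). Time passes only in rows, so rows that do not move let the fingers close. It prints the time, the measured TCP pose, the force, the opening and the grip force at its end.
- env.get_state(): the state, without advancing time (a new reading comes with each control period).
- camrig.read_camera(name): name is "scene" or "top" or "wrist"; returns a dict with "image" (384x512x3 uint8, red, green, blue), "K" (3x3 intrinsics, pixels), "R" (3x3) and "t" (3): a world point X has camera coordinates R X + t. Camera axes: x right, y down, z forward; pixel columns grow to the right and rows downward; lengths in m; the calibration is good to about 2 mm. A picture is of the moment at which its call begins. There is no depth.
- job.hand_in(): hands the job in; it is judged then, once.
The state is a dict: "clock": time; "joint_pos": joint angles; "qvel": joint speeds; "tau": joint torques, N m; "tcp_pos": TCP position; "orientation": TCP orientation; "wrist_force": force on the tool from outside, world axes, zero at the start; "ft_torque": the same for the moment, N m; "finger_gap": finger opening in m; "grip_force": force on a finger pad.
Only numpy, scipy, OpenCV 4.12 (cv2) and the standard library are available. Lean on these libraries where they do the work, as an engineer would, in place of code of your own. Each camera call takes 0.05 s, during which the arm holds its last target. There are 200 camera calls.

## Working session

There is one attempt and no reset: what is moved stays moved. The work goes in short steps, Python scripts to look and compute and a shell command to move; the robot and the scene stay as the last step left them, time stands still between calls to the robot, and variables do not carry over. Pictures are saved under pics/ and viewed, at most 10 in all, crops included, and the job is handed in when it is done.

```bash
ls; mkdir -p pics; python3 - <<'E'
from workcell import env, camrig, job
import cv2,numpy as np
s=env.get_state();print(s)
for n in("top","scene"):
    r=camrig.read_camera(n);cv2.imwrite(f"pics/{n}0.png",r["image"][:,:,::-1]);np.savez(f"pics/{n}0.npz",**r)
    print(n,r["K"].round(1).tolist(),r["R"].round(3).tolist(),r["t"].round(3).tolist())
E
```

```text
nudge.py
pics
workcell.py
{'clock': 0.0, 'joint_pos': array([-1.24459878e+00,  3.13972683e-01,  4.50032912e-02,  1.30359516e+00,
       -1.16628754e-06,  1.43116691e+00]), 'qvel': array([ 0.00087197,  0.00036952, -0.00109784,  0.00179476, -0.00054763,
        0.00115054]), 'tau': array([ 4.55927948e-03, -4.80621278e+01,  2.98536122e+01,  1.93179573e-02,
        1.58002490e-04,  1.64238440e-05]), 'tcp_pos': array([ 0.25809569, -0.51330754,  0.25243454]), 'orientation': array([-8.80214305e-04,  9.72997675e-01,  2.30813222e-01, -8.29346593e-05]), 'wrist_force': array([-0.32008529, -0.36272104,  0.89461176]), 'ft_torque': array([0.01694388, 0.02043893, 0.00813389]), 'grip_force': 0.0, 'finger_gap': 0.08506207078603018}
top [[444.9, 0.0, 253.7], [0.0, 444.9, 196.9], [0.0, 0.0, 1.0]] [[-0.021, -1.0, 0.018], [-0.991, 0.019, -0.132], [0.132, -0.021, -0.991]] [0.07, 0.542, 0.993]
scene [[405.6, 0.0, 256.6], [0.0, 405.6, 191.8], [0.0, 0.0, 1.0]] [[-0.581, -0.813, -0.021], [-0.517, 0.39, -0.762], [0.628, -0.432, -0.647]] [0.362, 0.274, 0.758]
```

View pics/top0.png

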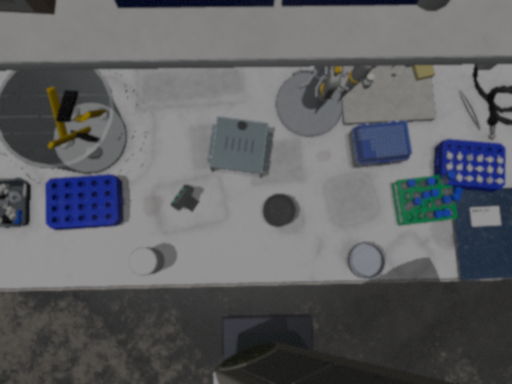

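View pics/scene0.png

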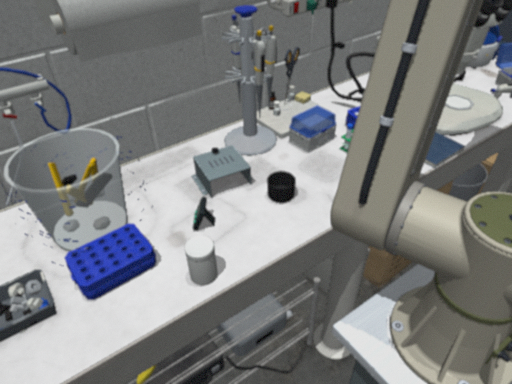

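The top view shows the hood around (240,146), the cup at (280,210), the timer at (185,198), the dish at (366,260) on the right and the canister at (145,261). Next I'll measure them.

```bash
cat > h.py <<'E'
import numpy as np,cv2
def ray(r,u,z):
    K,R,t=r["K"],r["R"],r["t"];c=-R.T@t
    d=R.T@np.linalg.inv(K)@np.array([u[0],u[1],1.]);return c+d*(z-c[2])/d[2]
E
python3 - <<'E'
import numpy as np,cv2
from h import *
r=dict(np.load("pics/top0.npz"));im=r["image"];hsv=cv2.cvtColor(im,cv2.COLOR_RGB2HSV)
print("cam",(-r["R"].T@r["t"]).round(3))
for (u,v) in [(240,146),(215,146),(255,160),(366,260),(366,244),(349,260),(330,255),(280,210),(185,198),(228,172)]: print((u,v),im[v,u],hsv[v,u])
big=cv2.resize(im[105:290,120:400],None,fx=2.85,fy=2.85,interpolation=cv2.INTER_CUBIC)
cv2.imwrite("pics/crop0.png",big[:,:,::-1])
E
```

```text
cam [0.408 0.08  1.054]
(240, 146) [82 90 93] [98 30 93]
(215, 146) [ 89  99 102] [ 97  33 102]
(255, 160) [ 90  98 101] [ 98  28 101]
(366, 260) [126 128 134] [113  15 134]
(366, 244) [107 111 116] [107  20 116]
(349, 260) [82 84 87] [108  15  87]
(330, 255) [146 145 145] [  0   2 146]
(280, 210) [54 53 54] [150   5  54]
(185, 198) [50 52 53] [100  14  53]
(228, 172) [132 131 132] [150   2 132]
```

View pics/crop0.png

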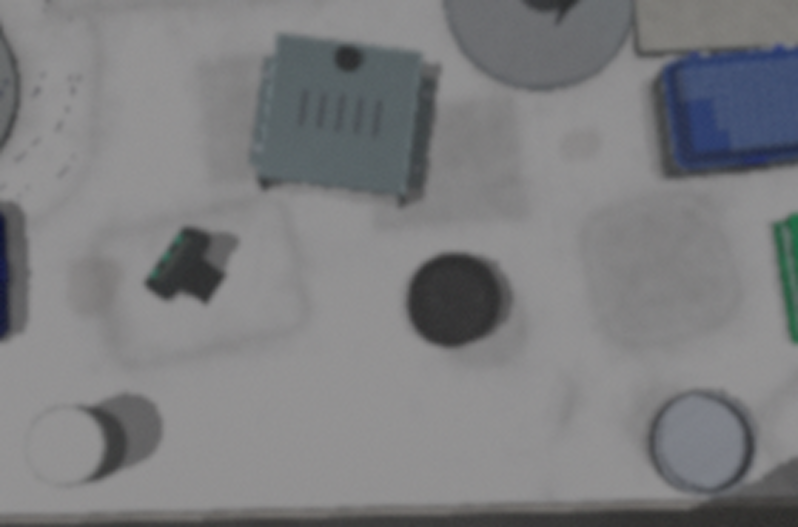

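```bash
python3 - <<'E'
import numpy as np,cv2
from h import *
r=dict(np.load("pics/top0.npz"));im=r["image"];hsv=cv2.cvtColor(im,cv2.COLOR_RGB2HSV)
def roi(m,u0,u1,v0,v1):
    o=np.zeros_like(m);o[v0:v1,u0:u1]=m[v0:v1,u0:u1];return o
def big(m):
    return max(cv2.findContours(m,cv2.RETR_EXTERNAL,cv2.CHAIN_APPROX_NONE)[0],key=cv2.contourArea)
# roof
m=roi(((hsv[...,1]>22)&(hsv[...,2]<115)&(hsv[...,2]>70)).astype(np.uint8)*255,200,280,110,180)
m=cv2.morphologyEx(m,cv2.MORPH_CLOSE,np.ones((9,9)));m=cv2.morphologyEx(m,cv2.MORPH_OPEN,np.ones((15,15)))
c=big(m);b=cv2.minAreaRect(c);P=np.array([ray(r,p,.062) for p in cv2.boxPoints(b)])
print("roof",b,P[:,:2].round(3).tolist(),P.mean(0).round(4),[np.linalg.norm(P[i]-P[i-1]).round(3) for i in range(4)])
for n,box,cond,z in [("cup",(255,305,185,235),hsv[...,2]<75,.053),("dish",(342,392,235,285),(hsv[...,1]>=10)&(hsv[...,2]>60),.03),("can",(122,170,240,282),(hsv[...,2]>160),.096),("timer",(165,205,180,215),hsv[...,2]<80,.03)]:
    m=roi(cond.astype(np.uint8)*255,*box);m=cv2.morphologyEx(m,cv2.MORPH_OPEN,np.ones((3,3)))
    c=cv2.convexHull(big(m));(u,v),R=cv2.minEnclosingCircle(c);e=cv2.fitEllipse(c)
    p=ray(r,e[0],z);q=ray(r,(e[0][0]+e[1][0]/2,e[0][1]),z)
    Q=np.array([ray(r,x[0],z) for x in c])
    print(n,(u,v,R),e,p.round(4),np.ptp(Q,0).round(3),Q.min(0).round(3),Q.max(0).round(3))
E
```

```text
roof ((239.61410522460938, 145.06353759765625), (58.72111511230469, 49.322994232177734), 5.90614128112793) [[0.611, 0.162], [0.725, 0.149], [0.709, 0.015], [0.594, 0.03]] [0.6597 0.0889 0.062 ] [np.float64(0.133), np.float64(0.115), np.float64(0.135), np.float64(0.115)]
cup (279.2105407714844, 210.0263214111328, 16.29485321044922) ((279.1990966796875, 209.81507873535156), (31.314292907714844, 32.58272933959961), 68.73503875732422) [0.5099 0.0021 0.053 ] [0.069 0.071 0.   ] [ 0.475 -0.034  0.053] [0.544 0.037 0.053]
dish (367.2677917480469, 260.4142150878906, 19.36124610900879) ((366.9189147949219, 260.371337890625), (35.986167907714844, 38.06348419189453), 136.43692016601562) [ 0.392  -0.1974  0.03  ] [0.08  0.084 0.   ] [ 0.352 -0.239  0.03 ] [ 0.432 -0.156  0.03 ]Traceback (most recent call last):
  File "<stdin>", line 15, in <module>
  File "<stdin>", line 7, in big
ValueError: max() iterable argument is empty
```

```bash
python3 - <<'E'
import numpy as np,cv2
from h import *
r=dict(np.load("pics/top0.npz"));im=r["image"]
for n,p in dict(BL=(279,35),BR=(421,52),FR=(403,194),FL=(263,177),knob=(348,58)).items():
    print(n,ray(r,(120+p[0]/2.85,105+p[1]/2.85),.062 if n!="knob" else .077).round(4))
for n,z,P in [("flange z0",.0,[(435,65),(405,203),(262,186),(252,175),(265,55)]),("timer",.03,[(190,230),(222,242),(148,283),(175,302),(208,302),(224,270)]),("canTop",.096,[(66,444),(26,444),(106,444)])]:
  for p in P: print(n,p,ray(r,(120+p[0]/2.85,105+p[1]/2.85),z).round(4))
c=im[105:185,195:285];c=cv2.convertScaleAbs(c,alpha=2,beta=-100)
cv2.imwrite("pics/hood.png",cv2.resize(c,None,fx=7,fy=7,interpolation=cv2.INTER_CUBIC)[:,:,::-1])
E
```

```text
BL [0.7256 0.1378 0.062 ]
BR [0.7096 0.0234 0.062 ]
FR [0.5934 0.0407 0.062 ]
FL [0.6091 0.1518 0.062 ]
knob [0.7011 0.0824 0.077 ]
flange z0 (435, 65) [0.7168 0.0082 0.    ]
flange z0 (405, 203) [0.5972 0.0368 0.    ]
flange z0 (262, 186) [0.614  0.1571 0.    ]
flange z0 (252, 175) [0.6236 0.1655 0.    ]
flange z0 (265, 55) [0.728  0.1536 0.    ]
timer (190, 230) [0.5727 0.2139 0.03  ]
timer (222, 242) [0.5623 0.1879 0.03  ]
timer (148, 283) [0.5298 0.2479 0.03  ]
timer (175, 302) [0.5139 0.2261 0.03  ]
timer (208, 302) [0.5134 0.1994 0.03  ]
timer (224, 270) [0.5393 0.1864 0.03  ]
canTop (66, 444) [0.4024 0.2976 0.096 ]
canTop (26, 444) [0.4031 0.3272 0.096 ]
canTop (106, 444) [0.4018 0.2679 0.096 ]
```

View pics/hood.png

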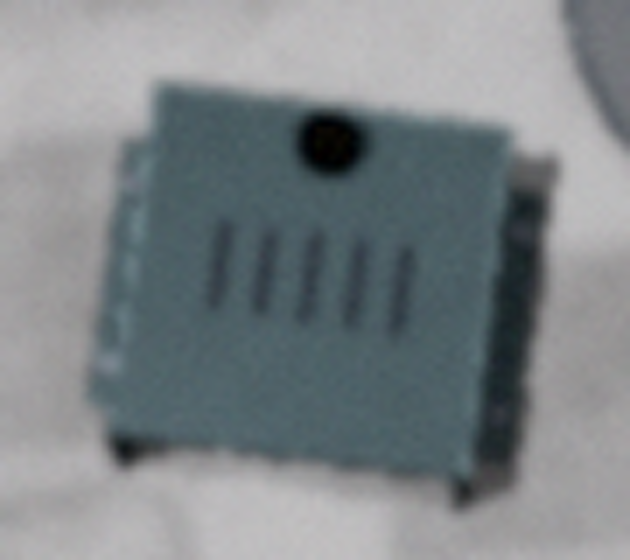

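Crops show the hood roof corners consistent with a square of about 115 mm, centred at (0.659, 0.088) with yaw about -0.137. The dish is at (0.392, -0.197) and the cup at (0.510, 0.002). The timer's inner edge is near hood y = +0.08.

Plan:
1. Push the dish toward +y with a half-open cradle, as far as the hood axis.
2. Get behind it and push along the axis with the fingers leaning forward.

```bash
cat >> h.py <<'E'
from scipy.spatial.transform import Rotation as Ro
C=np.array([.6594,.0884]);YAW=-.137;HX=np.array([np.cos(YAW),np.sin(YAW)]);HY=np.array([-HX[1],HX[0]])
def pose(tip,head,lean,flip):
    "fingertip at tip, pushing along head, leaning forward by lean; flip: tool x backwards"
    f=np.array([np.cos(head),np.sin(head),0]);up=np.array([0,0,1.])
    z=np.sin(lean)*f-np.cos(lean)*up;x=np.cos(lean)*f+np.sin(lean)*up
    if flip:x=-x
    R=np.c_[x,np.cross(z,x),z];return np.array(tip)-.022*z,R
def delta(p,R,p0=None,R0=None):
    if p0 is None:
        from workcell import env, camrig, job
        s=env.get_state();q=s["orientation"];p0=s["tcp_pos"];R0=Ro.from_quat(np.r_[q[1:],q[0]]).as_matrix()
    d=R0.T@(p-p0);w=Ro.from_matrix(R0.T@R).as_rotvec()
    print("delta",d.round(4),w.round(3),"rows>=",np.ceil(max(np.linalg.norm(d)/.0625,np.linalg.norm(w)/.188)))
E
python3 - <<'E'
from h import *
a=np.deg2rad(85.5);f=np.array([np.cos(a),np.sin(a)]);t=np.array([.392,-.197])-.075*f
delta(*pose([*t,.13],a,0,0))
E
```

```text
delta [ 0.2229 -0.1582  0.1008] [-1.000e-03 -1.000e-03 -1.027e+00] rows>= 6.0
```

```bash
python3 nudge.py '[[0.045,-0.03,0.02,0,0,-0.18],[0.09,-0.06,0.04,0,0,-0.36],[0.135,-0.09,0.06,0,0,-0.54],[0.18,-0.12,0.08,0,0,-0.72],[0.205,-0.145,0.095,0,0,-0.9],[0.223,-0.158,0.101,0,0,-1.027],[0.223,-0.158,0.101,0,0,-1.027],[0.223,-0.158,0.101,0,0,-1.027]]' 0.045
python3 - <<'E'
from h import *
a=np.deg2rad(85.5);f=np.array([np.cos(a),np.sin(a)]);t=np.array([.392,-.197])-.075*f
delta(*pose([*t,.010],a,0,0))
E
```

```text
clock: 1.1
tcp_pos: [0.3866, -0.273, 0.1525]
orientation: [0.0, 0.735, 0.678, -0.0]
wrist_force: [1.0, -0.5, 0.2]
finger_gap: 0.0447
grip_force: 0.0
delta [ 0.0013 -0.0006  0.1205] [ 0.     0.001 -0.001] rows>= 2.0
```

```bash
python3 nudge.py '[[0,0,0.04,0,0,0],[0,0,0.08,0,0,0],[0,0,0.1,0,0,0],[0,0,0.11,0,0,0],[0,0,0.12,0,0,0],[0,0,0.12,0,0,0]]'
python3 nudge.py '[[0.008,0,0,0,0,0],[0.014,0,0,0,0,0],[0.019,0,0,0,0,0],[0.024,0,0,0,0,0],[0.029,0,0,0,0,0],[0.034,0,0,0,0,0],[0.04,0,0,0,0,0],[0.046,0,0,0,0,0]]'
python3 - <<'E'
from workcell import env, camrig, job
import cv2,numpy as np
r=camrig.read_camera("top");np.savez("pics/t1.npz",**r)
cv2.imwrite("pics/t1.png",cv2.resize(r["image"][180:300,200:420],None,fx=3,fy=3)[:,:,::-1])
E
```

```text
clock: 1.85
tcp_pos: [0.3864, -0.2728, 0.0322]
orientation: [-0.0, 0.734, 0.679, -0.0]
wrist_force: [0.4, 0.8, 0.6]
finger_gap: 0.045
grip_force: 0.0
clock: 2.85
tcp_pos: [0.3903, -0.2264, 0.0324]
orientation: [0.0, 0.734, 0.679, -0.0]
wrist_force: [-0.8, -1.2, 0.3]
finger_gap: 0.0451
grip_force: 0.6
```

View pics/t1.png

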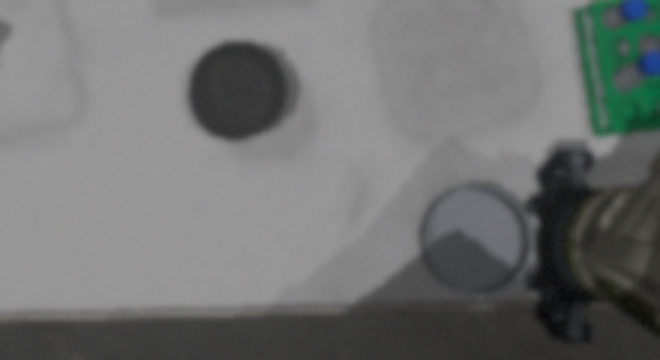

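The picture shows the dish in the cradle, its centre at crop pixel (475,238), about 18 mm further left than before. The force is about 1 N, so I'll keep pushing.

```bash
python3 nudge.py '[[0.008,0,0,0,0,0],[0.018,0,0,0,0,0],[0.028,0,0,0,0,0],[0.038,0,0,0,0,0],[0.048,0,0,0,0,0],[0.058,0,0,0,0,0],[0.068,0,0,0,0,0],[0.078,0,0,0,0,0]]'
python3 nudge.py '[[0.01,0,0,0,0,0],[0.02,0,0,0,0,0],[0.03,0,0,0,0,0],[0.04,0,0,0,0,0],[0.05,0,0,0,0,0],[0.06,0,0,0,0,0],[0.07,0,0,0,0,0],[0.08,0,0,0,0,0]]'
python3 - <<'E'
from workcell import env, camrig, job
import cv2,numpy as np
r=camrig.read_camera("top");np.savez("pics/t2.npz",**r)
cv2.imwrite("pics/t2.png",cv2.resize(r["image"][160:300,150:400],None,fx=3,fy=3)[:,:,::-1])
E
```

```text
clock: 3.9
tcp_pos: [0.3962, -0.1482, 0.0323]
orientation: [0.0, 0.734, 0.679, -0.0]
wrist_force: [0.6, -1.2, 1.0]
finger_gap: 0.0449
grip_force: 0.5
clock: 4.9
tcp_pos: [0.4024, -0.0684, 0.0323]
orientation: [0.0, 0.734, 0.679, -0.0]
wrist_force: [-0.0, -2.0, 0.3]
finger_gap: 0.0451
grip_force: 0.6
```

View pics/t2.png

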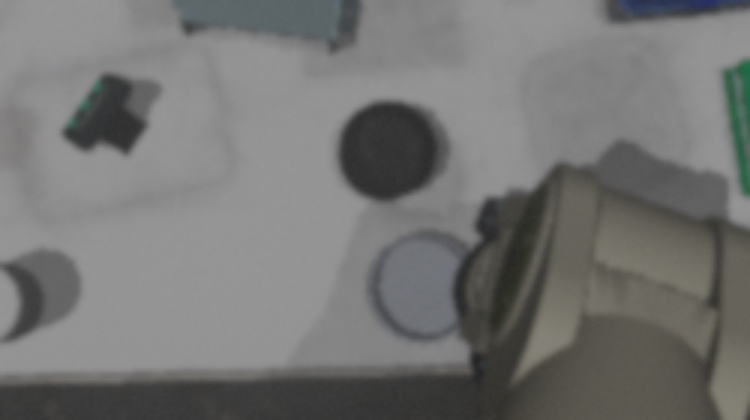

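The dish is at crop pixel (423,285), about (0.405, -0.02), and is clear of the cup. Continuing.

```bash
python3 nudge.py '[[0.01,0,0,0,0,0],[0.02,0,0,0,0,0],[0.03,0,0,0,0,0],[0.04,0,0,0,0,0],[0.05,0,0,0,0,0],[0.06,0,0,0,0,0],[0.07,0,0,0,0,0],[0.08,0,0,0,0,0]]'
python3 nudge.py '[[0.01,0,0,0,0,0],[0.02,0,0,0,0,0],[0.03,0,0,0,0,0],[0.04,0,0,0,0,0],[0.05,0,0,0,0,0],[0.058,0,0,0,0,0],[0.063,0,0,0,0,0],[0.063,0,0,0,0,0]]'
python3 nudge.py '[[-0.015,0,0,0,0,0],[-0.03,0,0,0,0,0],[-0.03,0,-0.03,0,0,0],[-0.03,0,-0.08,0,0,0],[-0.03,0,-0.12,0,0,0],[-0.03,0,-0.12,0,0,0]]'
python3 - <<'E'
from h import *
from workcell import env, camrig, job
r=camrig.read_camera("top");im=r["image"];hsv=cv2.cvtColor(im,cv2.COLOR_RGB2HSV)
np.savez("pics/t3.npz",**r)
cv2.imwrite("pics/t3.png",cv2.resize(im[160:300,110:360],None,fx=3,fy=3)[:,:,::-1])
E
```

```text
clock: 5.95
tcp_pos: [0.4087, 0.0113, 0.0323]
orientation: [0.0, 0.734, 0.679, -0.0]
wrist_force: [0.3, -0.1, -0.6]
finger_gap: 0.0449
grip_force: 0.3
clock: 6.95
tcp_pos: [0.4137, 0.0739, 0.0323]
orientation: [-0.0, 0.734, 0.679, 0.0]
wrist_force: [0.4, -0.4, -0.1]
finger_gap: 0.0451
grip_force: 0.0
clock: 7.7
tcp_pos: [0.4136, 0.0421, 0.1553]
orientation: [0.003, 0.735, 0.678, 0.002]
wrist_force: [2.1, 0.1, 0.3]
finger_gap: 0.045
grip_force: 0.0
```

View pics/t3.png

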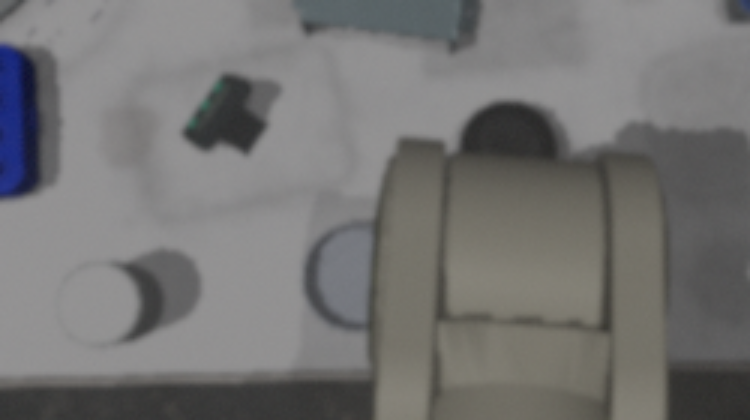

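```bash
python3 - <<'E'
from h import *
r=dict(np.load("pics/t3.npz"))
e=ray(r,(110+307/3,160+274/3),.03);t=ray(r,(230.3,160+221/3),.03);b=ray(r,(230.3,160+327/3),.03)
print(e,t,b)
c=np.array([(t[0]+b[0])/2,e[1]-.042]);print("dish",c,"hood",(c-C)@HX,(c-C)@HY)
for z in(.13,.011):
  tip=c-.065*HX; delta(*pose([*tip,z],YAW,.3,1))
E
```

```text
[0.42003741 0.15573031 0.03      ] [0.4594103  0.11420304 0.03      ] [0.3793446  0.11535988 0.03      ]
dish [0.41937745 0.11373031] hood -0.24123298343092142 -0.007687352807090465
delta [ 0.0758 -0.07    0.0022] [-0.224 -0.237 -1.501] rows>= 9.0
delta [ 0.0758 -0.0704  0.1212] [-0.224 -0.237 -1.501] rows>= 9.0
```

```bash
python3 nudge.py '[[0.01,-0.008,0,-0.026,-0.028,-0.178],[0.018,-0.016,0,-0.052,-0.056,-0.356],[0.028,-0.024,0,-0.078,-0.083,-0.53],[0.036,-0.032,0,-0.104,-0.11,-0.7],[0.045,-0.04,0,-0.131,-0.14,-0.88],[0.055,-0.05,0,-0.155,-0.165,-1.05],[0.064,-0.06,0,-0.18,-0.192,-1.22],[0.072,-0.068,0,-0.205,-0.22,-1.39]]'
python3 - <<'E'
from h import *
tip=C-(.241+.065)*HX
delta(*pose([*tip,.13],YAW,.3,1));delta(*pose([*tip,.011],YAW,.3,1))
E
```

```text
clock: 8.75
tcp_pos: [0.3475, 0.1202, 0.1504]
orientation: [0.137, 0.12, 0.983, -0.011]
wrist_force: [1.2, -0.2, 0.4]
finger_gap: 0.045
grip_force: 0.0
delta [ 0.0002  0.0111 -0.0005] [-0.019 -0.025 -0.104] rows>= 1.0
delta [0.0325 0.0098 0.114 ] [-0.019 -0.025 -0.104] rows>= 2.0
```

```bash
python3 nudge.py '[[0,0.011,0,-0.019,-0.025,-0.104],[0.008,0.011,0.028,-0.019,-0.025,-0.104],[0.018,0.01,0.064,-0.019,-0.025,-0.104],[0.026,0.01,0.09,-0.019,-0.025,-0.104],[0.03,0.01,0.105,-0.019,-0.025,-0.104],[0.0325,0.01,0.114,-0.019,-0.025,-0.104],[0.0325,0.01,0.114,-0.019,-0.025,-0.104]]'
python3 - <<'E'
from h import *
for d,l in((.241+.055,.3),(.241-.02,.3),(.241-.02,.5)):
  tip=C-d*HX; delta(*pose([*tip,.011],YAW,l,1))
E
```

```text
clock: 9.62
tcp_pos: [0.3519, 0.1318, 0.0336]
orientation: [0.149, 0.071, 0.986, -0.01]
wrist_force: [-0.0, 0.8, 0.2]
finger_gap: 0.0449
grip_force: 0.0
delta [-0.0072 -0.001   0.0038] [-0.001  0.001 -0.006] rows>= 1.0
delta [-0.0788 -0.0005  0.026 ] [-0.001  0.001 -0.006] rows>= 2.0
delta [-0.0745 -0.0005  0.0265] [-0.001 -0.199 -0.006] rows>= 2.0
```

```bash
python3 nudge.py '[[-0.007,-0.001,0.003,0,-0.02,-0.003],[-0.014,-0.001,0.006,0,-0.05,-0.006],[-0.023,-0.001,0.009,0,-0.07,-0.006],[-0.033,-0.001,0.012,0,-0.1,-0.006],[-0.043,-0.001,0.016,0,-0.12,-0.006],[-0.053,-0.001,0.019,0,-0.15,-0.006],[-0.064,-0.001,0.023,0,-0.17,-0.006],[-0.0745,-0.0005,0.0265,0,-0.2,-0.006]]'
python3 - <<'E'
from h import *
for d in(.241-.1,.1,.050):
  tip=C-d*HX; delta(*pose([*tip,.011],YAW,.5,1))
from workcell import env, camrig, job
r=camrig.read_camera("top");im=r["image"]
np.savez("pics/t4.npz",**r)
cv2.imwrite("pics/t4.png",cv2.resize(im[110:300,130:360],None,fx=3,fy=3)[:,:,::-1])
E
```

```text
clock: 10.62
tcp_pos: [0.4419, 0.1263, 0.0387]
orientation: [0.241, 0.067, 0.968, -0.02]
wrist_force: [-0.9, -1.1, -1.6]
finger_gap: 0.045
grip_force: 0.4
delta [-0.0571 -0.0076  0.0398] [-0.008 -0.012  0.   ] rows>= 2.0
delta [-0.0933 -0.0074  0.0591] [-0.008 -0.012  0.   ] rows>= 2.0
delta [-0.1374 -0.0072  0.0825] [-0.008 -0.012  0.   ] rows>= 3.0
```

View pics/t4.png

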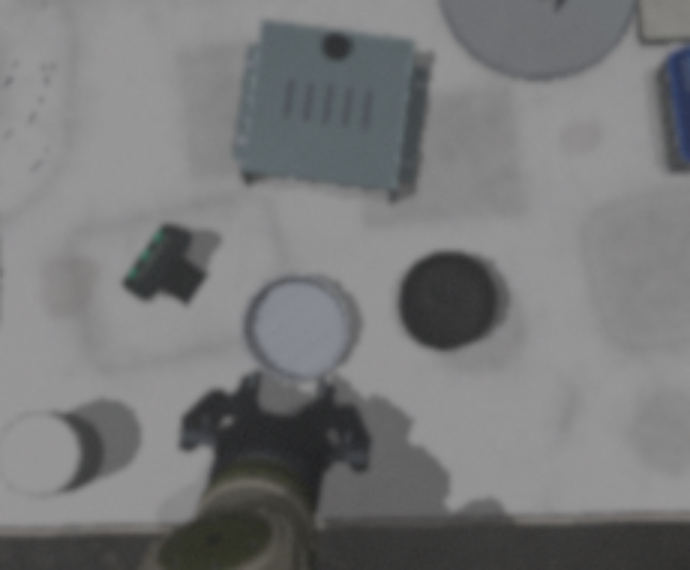

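The dish is centred at crop pixel (302,326), between the timer (170,265) and the cup (448,300), with the fingers behind it. The measured TCP is further forward and higher than commanded, so I'll re-read the state.

```bash
python3 nudge.py '[[0,0,0,0,0,0],[0,0,0,0,0,0]]'; python3 - <<'E'
from h import *
r=dict(np.load("pics/t4.npz"))
c=ray(r,(130+302/3,110+326/3),.03)[:2];print("dish",c,(c-C)@HX,(c-C)@HY)
for d in(.221,.141): delta(*pose([*(C-d*HX),.011],YAW,.5,1))
E
```

```text
clock: 10.92
tcp_pos: [0.441, 0.1265, 0.0387]
orientation: [0.24, 0.067, 0.968, -0.02]
wrist_force: [0.3, 0.2, 0.2]
finger_gap: 0.045
grip_force: 0.0
dish [0.49389185 0.11286022] -0.16729794188368338 0.0016272750742646436
delta [ 0.0128 -0.0079  0.0028] [-0.008 -0.014  0.   ] rows>= 1.0
delta [-0.058  -0.0076  0.0402] [-0.008 -0.014  0.   ] rows>= 2.0
```

```bash
python3 nudge.py '[[0.008,0,-0.004,0,0,0],[0.013,-0.004,-0.002,-0.004,-0.007,0],[0.013,-0.008,0.003,-0.008,-0.014,0],[0.013,-0.008,0.003,-0.008,-0.014,0]]'; python3 - <<'E'
from h import *
for d in(.221,.141,.09): delta(*pose([*(C-d*HX),.011],YAW,.5,1))
E
```

```text
clock: 11.42
tcp_pos: [0.4418, 0.126, 0.038]
orientation: [0.24, 0.067, 0.968, -0.02]
wrist_force: [-0.3, 1.0, -0.5]
finger_gap: 0.0451
grip_force: 0.0
delta [ 0.0132 -0.0075  0.0018] [-0.008 -0.014 -0.   ] rows>= 1.0
delta [-0.0575 -0.0072  0.0391] [-0.008 -0.014 -0.   ] rows>= 2.0
delta [-0.1026 -0.007   0.063 ] [-0.008 -0.014 -0.   ] rows>= 2.0
```

That pose with the lean is out of reach this close in, so I'll reduce the lean here and restore it further out.

```bash
python3 - <<'E'
from h import *
delta(*pose([*(C-.225*HX),.011],YAW,.33,1))
from workcell import env, camrig, job;print(env.get_state()["joint_pos"].round(3))
E
```

```text
delta [ 0.013  -0.0075  0.0002] [-0.007  0.156 -0.001] rows>= 1.0
[ 0.202  0.076 -1.026  0.008 -0.163  0.303]
```

```bash
python3 nudge.py '[[0.008,-0.002,-0.002,-0.003,0.06,0],[0.013,-0.005,-0.001,-0.007,0.11,0],[0.013,-0.0075,0,-0.007,0.156,0],[0.013,-0.0075,0,-0.007,0.156,0]]'; python3 - <<'E'
from h import *
for d,l in((.225,.33),(.18,.33),(.141,.4),(.1,.5)): delta(*pose([*(C-d*HX),.011],YAW,l,1))
from workcell import env, camrig, job;print(env.get_state()["joint_pos"].round(3))
E
```

```text
clock: 11.92
tcp_pos: [0.4302, 0.12, 0.0324]
orientation: [0.164, 0.068, 0.984, -0.011]
wrist_force: [1.7, -0.7, -0.4]
finger_gap: 0.0454
grip_force: 0.0
delta [ 0.0009 -0.      0.0003] [-0.001  0.001 -0.001] rows>= 1.0
delta [-0.0417  0.      0.0149] [-0.001  0.001 -0.001] rows>= 1.0
delta [-0.077   0.0001  0.0276] [-0.001 -0.069 -0.001] rows>= 2.0
delta [-1.136e-01  1.000e-04  4.120e-02] [-0.001 -0.169 -0.001] rows>= 2.0
[ 0.15   0.1   -0.922  0.231 -0.093  0.274]
```

Good. Push to d = 0.141 with lean 0.4.

```bash
python3 nudge.py '[[-0.008,0,0.003,0,0,0],[-0.016,0,0.006,0,0,0],[-0.026,0,0.009,0,0,0],[-0.036,0,0.013,0,0,0],[-0.046,0,0.0165,0,-0.015,0],[-0.056,0,0.02,0,-0.03,0],[-0.066,0,0.0236,0,-0.05,0],[-0.077,0,0.0276,0,-0.069,0]]'; python3 - <<'E'
from h import *
for d,l in((.141,.4),(.1,.47),(.07,.5)): delta(*pose([*(C-d*HX),.011],YAW,l,1))
from workcell import env, camrig, job;print(env.get_state()["joint_pos"].round(3))
E
```

```text
clock: 12.92
tcp_pos: [0.5103, 0.109, 0.0306]
orientation: [0.198, 0.067, 0.978, -0.014]
wrist_force: [-0.3, -0.9, 0.2]
finger_gap: 0.0449
grip_force: 0.3
delta [-0.0011 -0.     -0.0002] [-0.001 -0.001 -0.   ] rows>= 1.0
delta [-0.0374 -0.      0.0158] [-0.001 -0.071 -0.   ] rows>= 1.0
delta [-0.0643  0.      0.0275] [-0.001 -0.101 -0.   ] rows>= 2.0
[ 0.107  0.203 -0.834  0.146 -0.095  0.226]
```

```bash
python3 nudge.py '[[-0.009,0,0.004,0,-0.015,0],[-0.018,0,0.008,0,-0.03,0],[-0.027,0,0.0115,0,-0.05,0],[-0.036,0,0.0155,0,-0.065,0],[-0.044,0,0.0188,0,-0.075,0],[-0.051,0,0.0218,0,-0.085,0],[-0.058,0,0.0248,0,-0.095,0],[-0.0643,0,0.0275,0,-0.101,0]]'; python3 - <<'E'
from h import *
for d,l in((.07,.5),(.047,.5)): delta(*pose([*(C-d*HX),.011],YAW,l,1))
from workcell import env, camrig, job
r=camrig.read_camera("top");im=r["image"];np.savez("pics/t5.npz",**r)
cv2.imwrite("pics/t5.png",cv2.resize(im[100:260,150:320],None,fx=3.7,fy=3.7,interpolation=cv2.INTER_CUBIC)[:,:,::-1])
print(env.get_state()["joint_pos"].round(3))
E
```

```text
clock: 13.92
tcp_pos: [0.5796, 0.0994, 0.0303]
orientation: [0.247, 0.066, 0.967, -0.017]
wrist_force: [-1.0, 0.5, -0.4]
finger_gap: 0.0452
grip_force: 0.3
delta [-0. -0.  0.] [-0. -0. -0.] rows>= 1.0
delta [-0.0202 -0.      0.0111] [-0. -0. -0.] rows>= 1.0
[ 0.083  0.283 -0.787  0.01  -0.106  0.194]
```

View pics/t5.png

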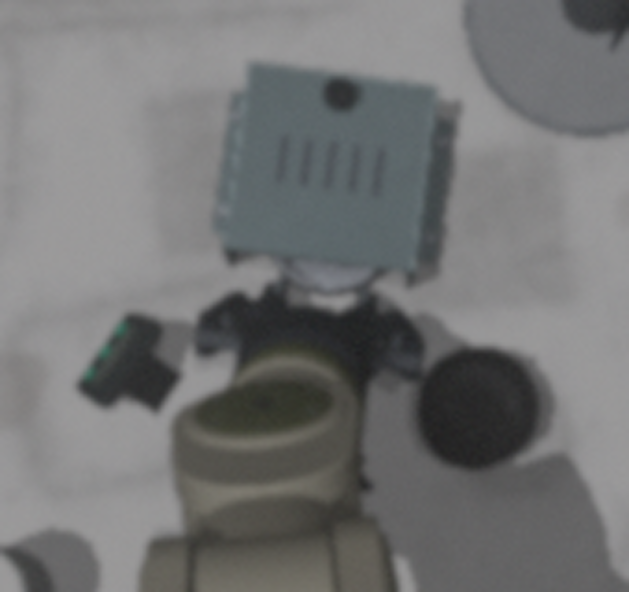

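The dish is mostly under the roof, with its rear rim at crop pixel (335,295). I'll measure what is left to go.

```bash
python3 - <<'E'
from h import *
r=dict(np.load("pics/t5.npz"))
for z in(.03,.02):
  p=ray(r,(150+328/3.7,100+295/3.7),z)[:2];print(((p-C)@HX).round(4),((p-C)@HY).round(4))
for d in(.065,.048): delta(*pose([*(C-d*HX),.011],YAW,.5,1))
E
python3 nudge.py '[[-0.004,0,0.002,0,0,0],[-0.009,0,0.005,0,0,0],[-0.013,0,0.007,0,0,0],[-0.016,0,0.009,0,0,0],[-0.018,0,0.01,0,0,0],[-0.018,0,0.01,0,0,0]]'
python3 - <<'E'
from h import *
for d in(.0495,.045): delta(*pose([*(C-d*HX),.011],YAW,.5,1))
E
```

```text
-0.0748 -0.0057
-0.0731 -0.0054
delta [-0.0034 -0.0001  0.0023] [-0.     0.001 -0.   ] rows>= 1.0
delta [-0.0183 -0.0001  0.0105] [-0.     0.001 -0.   ] rows>= 1.0
clock: 14.72
tcp_pos: [0.5999, 0.0966, 0.0304]
orientation: [0.247, 0.067, 0.967, -0.017]
wrist_force: [-1.3, 0.0, -0.2]
finger_gap: 0.0453
grip_force: 0.1
delta [-0.     -0.      0.0001] [-0.001 -0.    -0.   ] rows>= 1.0
delta [-0.004  -0.      0.0022] [-0.001 -0.    -0.   ] rows>= 1.0
```

```bash
python3 - <<'E'
from h import *
for d in(.0495,.044): delta(*pose([*(C-d*HX),.012],YAW,.6,1))
E
```

```text
delta [ 0.0017 -0.     -0.0007] [-0.001 -0.1   -0.   ] rows>= 1.0
delta [-0.0031 -0.      0.0019] [-0.001 -0.1   -0.   ] rows>= 1.0
```

```bash
python3 nudge.py '[[0.001,0,0,0,-0.05,0],[0.0017,0,-0.0007,0,-0.1,0],[0,0,0.0002,0,-0.1,0],[-0.0015,0,0.001,0,-0.1,0],[-0.0031,0,0.0019,0,-0.1,0],[-0.0031,0,0.0019,0,-0.1,0]]'
python3 - <<'E'
from h import *
delta(*pose([*(C-.044*HX),.012],YAW,.6,1))
from workcell import env, camrig, job
r=camrig.read_camera("scene");np.savez("pics/s6.npz",**r)
w=camrig.read_camera("wrist");
a=cv2.resize(r["image"][110:260,150:330],None,fx=2.2,fy=2.2,interpolation=cv2.INTER_CUBIC)
b=cv2.resize(w["image"],(396,297));cv2.imwrite("pics/s6.png",np.vstack([a,b])[:600,:,::-1][:, :])
E
```

```text
clock: 15.48
tcp_pos: [0.6039, 0.0961, 0.0304]
orientation: [0.295, 0.066, 0.953, -0.02]
wrist_force: [0.4, 0.2, -1.2]
finger_gap: 0.0451
grip_force: 0.1
delta [ 0.0004 -0.0001 -0.    ] [-0. -0. -0.] rows>= 1.0
```

```bash
python3 -c "
import cv2;i=cv2.imread('pics/s6.png');print(i.shape)"
```

```text
(600, 396, 3)
```

View pics/s6.png

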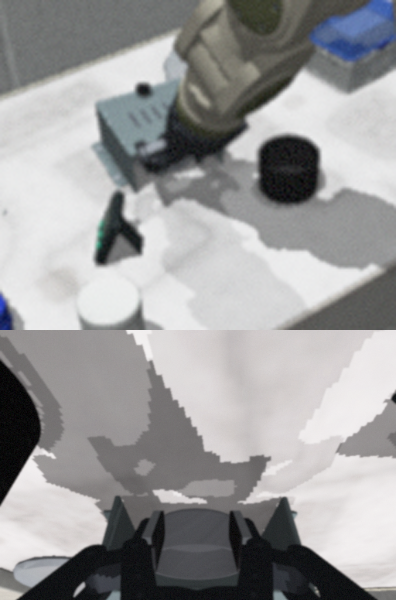

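The scene crop shows the hand at the hood's mouth, with cup and timer untouched. The wrist view shows the dish centred between the hood's side walls. I'll back straight out and check by numbers.

```bash
python3 nudge.py '[[0.007,0,-0.005,0,0,0],[0.02,0,-0.014,0,0,0],[0.035,0,-0.024,0,0.03,0],[0.05,0,-0.034,0,0.07,0],[0.065,0,-0.0445,0,0.1,0],[0.085,0,-0.058,0,0.2,0],[0.085,0,-0.058,0,0.2,0]]'
python3 - <<'E'
from h import *
from workcell import env, camrig, job
r=camrig.read_camera("top");np.savez("pics/t7.npz",**r);w=camrig.read_camera("wrist");np.savez("pics/w7.npz",**w)
r0=dict(np.load("pics/top0.npz"))
def px(r,X): q=r["K"]@(r["R"]@X+r["t"]);return q[:2]/q[2]
def samp(r,x,y,z):
    u=px(r,np.array([*(C+x*HX+y*HY),z]));return cv2.getRectSubPix(r["image"],(1,1),tuple(map(float,u)))[0,0].tolist()
for x in np.arange(-.095,-.049,.004): print(round(x,3),samp(r,x,0,.03),samp(r0,x,0,.03),"wrist",samp(w,x,0,.03))
for x in np.arange(-.049,.06,.006): print(round(x,3),"wrist rim plane",samp(w,x,0,.03), samp(w,x,-.048,.03))
# cup/timer shift
def cen(r,b):
    g=cv2.cvtColor(r["image"],cv2.COLOR_RGB2GRAY)[b[2]:b[3],b[0]:b[1]];m=cv2.moments((g<75).astype(np.uint8),True);return m["m10"]/m["m00"],m["m01"]/m["m00"],m["m00"]
for b in((258,302,188,232),(168,202,182,214)): print(cen(r0,b),cen(r,b))
E
```

```text
clock: 16.45
tcp_pos: [0.5007, 0.1105, 0.0305]
orientation: [0.198, 0.067, 0.978, -0.014]
wrist_force: [0.1, -0.4, 0.1]
finger_gap: 0.0448
grip_force: 0.0
-0.095 [149, 149, 150] [145, 145, 146] wrist [69, 69, 73]
-0.091 [149, 148, 149] [145, 144, 145] wrist [69, 70, 73]
-0.087 [150, 149, 150] [145, 144, 145] wrist [59, 59, 62]
-0.083 [150, 149, 150] [145, 145, 145] wrist [14, 17, 18]
-0.079 [150, 149, 149] [146, 145, 145] wrist [16, 14, 19]
-0.075 [150, 150, 150] [146, 145, 146] wrist [12, 11, 18]
-0.071 [150, 148, 149] [145, 144, 145] wrist [13, 16, 19]
-0.067 [149, 148, 149] [144, 144, 144] wrist [7, 11, 15]
-0.063 [144, 144, 145] [140, 139, 140] wrist [13, 11, 13]
-0.059 [135, 134, 136] [130, 130, 130] wrist [15, 17, 20]
-0.055 [120, 121, 123] [118, 118, 118] wrist [12, 14, 16]
-0.051 [100, 105, 108] [96, 101, 104] wrist [11, 16, 16]
-0.049 wrist rim plane [16, 18, 20] [16, 18, 17]
-0.043 wrist rim plane [15, 17, 20] [15, 17, 19]
-0.037 wrist rim plane [15, 18, 18] [14, 13, 15]
-0.031 wrist rim plane [11, 11, 14] [12, 12, 13]
-0.025 wrist rim plane [15, 18, 18] [19, 20, 20]
-0.019
[... 159 characters left out ...]
lane [12, 16, 17] [14, 16, 17]
0.005 wrist rim plane [21, 23, 22] [13, 13, 20]
0.011 wrist rim plane [21, 23, 22] [10, 16, 19]
0.017 wrist rim plane [21, 23, 21] [13, 17, 18]
0.023 wrist rim plane [21, 23, 21] [13, 16, 18]
0.029 wrist rim plane [21, 23, 21] [12, 15, 12]
0.035 wrist rim plane [21, 23, 21] [17, 16, 17]
0.041 wrist rim plane [21, 23, 21] [20, 18, 22]
0.047 wrist rim plane [21, 23, 21] [18, 20, 21]
0.053 wrist rim plane [21, 23, 21] [15, 18, 20]
0.059 wrist rim plane [21, 23, 21] [13, 17, 18]
(21.238271604938273, 21.840740740740742, 810.0) (20.32871972318339, 22.866205305651672, 867.0)
(17.336898395721924, 16.850267379679146, 374.0) (17.42896174863388, 16.830601092896174, 366.0)
```

The dish's rim no longer shows in front of the roof edge, so its centre is at x > -0.013. The finger stop limits it to x of about 0 or less. The cup and timer have not moved and the robot touches nothing.

```bash
python3 -c "
from workcell import env, camrig, job
print(job.hand_in())"
```

```text
the job is handed in; nothing more can be done
None
```

I slid the dish flat along the bench, between the cup and the timer, until it was under the hood roof by my measurements (centre about 7 mm before the hood's origin, limit 18 mm). I then backed the arm clear and handed the job in at about 16.5 s; the hand-in returned no verdict.

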